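# Stand the buffer bottles on their stirrers

### The job

Put the three round amber screw-cap bottles on the magnetic stirrers to mix: the largest bottle on the stirrer with the largest plate, the middle one on the middle plate, the smallest on the smallest plate, each upright and centred on its plate so that the stir bar inside runs true. Keep them upright and set them down gently, and leave the square plastic bottle, the dropper bottle, the timer and the spatula where they are.

Things in the scene. Friction and masses are not known exactly. Their poses are not given: they have to be found in the camera images.
- bottle_large: The largest round amber glass laboratory bottle, closed, standing upright: body 70 mm in diameter straight up to 84 mm, then a shoulder, then a white ribbed screw cap 52 mm in diameter from 111 to 138 mm height (total height 138 mm), about 420 g. The cap is firm and is the place to grip from above. Origin: centre of the underside; z up.
- bottle_medium: The middle-sized round amber glass laboratory bottle, closed, standing upright: body 56 mm in diameter straight up to 54 mm, then a shoulder, then a white ribbed screw cap 52 mm in diameter from 75 to 100 mm height (total height 100 mm), about 220 g. The cap is firm and is the place to grip from above. Origin: centre of the underside; z up.
- bottle_small: The smallest round amber glass laboratory bottle, closed, standing upright: body 46 mm in diameter straight up to 44 mm, then a shoulder, then a white ribbed screw cap 40 mm in diameter from 64 to 88 mm height (total height 88 mm), about 130 g. The cap is firm and is the place to grip from above. Origin: centre of the underside; z up.
- stirrer_large: Magnetic stirrer, fixed: a flat white box 138 mm wide, 45 mm high, under a round flat metal plate 130 mm in diameter with centring rings and no rim; the plate's top is 55 mm above the bench. Origin: on the bench straight below the plate's centre (plate centre = origin + 55 mm in z). z up, x to the back; the box reaches 101 mm to the front (-x, knob and switch) and 69 mm to the back.
- stirrer_medium: Magnetic stirrer, fixed: a flat white box 108 mm wide, 45 mm high, under a round flat metal plate 100 mm in diameter with centring rings and no rim; the plate's top is 55 mm above the bench. Origin: on the bench straight below the plate's centre (plate centre = origin + 55 mm in z). z up, x to the back; the box reaches 86 mm to the front (-x, knob and switch) and 54 mm to the back.
- stirrer_small: Magnetic stirrer, fixed: a flat white box 84 mm wide, 45 mm high, under a round flat metal plate 76 mm in diameter with centring rings and no rim; the plate's top is 55 mm above the bench. Origin: on the bench straight below the plate's centre (plate centre = origin + 55 mm in z). z up, x to the back; the box reaches 74 mm to the front (-x, knob and switch) and 42 mm to the back.
- plastic_bottle: Bystander: square white plastic bottle with a white cap, 55 x 55 mm, 112 mm high, loose. Origin: centre of the underside.
- dropper_bottle: Bystander: slim amber glass dropper bottle with black collar and rubber bulb, 33 mm in diameter, 103 mm high, loose. Origin: centre of the underside.
- timer: Bystander: white bench timer lying flat, 60 x 45 x 18 mm (x, y, z), loose. Origin: centre of the underside.
- spatula: Bystander: thin steel laboratory spatula lying flat along its x, 171 mm long, 4 mm high, loose. Origin: middle of its underside.
There are look-alikes about, which are no part of the job. What is shaped like the bottle_large but pink or red is not meant. Leave any pink or red look-alike of the bottle_small alone.

How it is judged:
By the outcome, as a careful person would: the job done as asked, in the order asked, and still so for the second after the job is handed in, with the robot touching nothing.
It also fails if it takes over 88 s, if anything falls off the work surface, if the arm or the gripper's body presses on something with over 40 N, if the wrist force passes 120 N, or if a joint passes its speed limit or range.

### The arm

A 6-joint arm with a two-finger parallel gripper is mounted at the origin on the work surface. World frame = base frame: x ahead of the robot, y to its left, z up, the work surface at z = 0. Lengths are in mm, angles in rad, forces in N, time in s.
With the tool pointing down it reaches from about 350 to 975 mm from the base axis. Payload 7.1 kg.
Tool frame: the origin (TCP) lies on the centre line of the jaws, within the pads' length; the fingertips stand 17 mm ahead of it and the grasp point (between the pads) lies 2 mm behind it; z points along the fingers, y is the direction in which the jaws open and shut (so a half turn about z gives the same grasp; the last joint's range is limited). The gripper opens to 88 mm and grips with 3 to 60 N. Pads are 20 mm wide; open, the fingers measure 115 mm over their backs; the gripper's body (75 mm by 178 mm) begins 61 mm behind the grasp point.
Start: joints at [-1.13, 0.423, 1.63, -0, 1.089, -0.019], TCP at [277.37, -560.063, 239.675] pointing down, gripper open.
Joint ranges: [-3, 3], [-0.9, 2.11], [0.09, 2.58], [-1.31, 4.45], [0.11, 2.69], [-2.54, 2.54]. Speed limits (rad/s): [2.39, 2.39, 3.01, 3.14, 3.14, 3.14].

### API

Orientations are given as a rotation vector (axis times angle).
In Python, from workcell import ctrl, imaging, workorder gives the robot as it stands. The module is installed in compiled form; this text tells all that it offers.
- The arm moves only by the shell command python3 -m crank 'ROWS' [OPENING]. ROWS is JSON, a list of rows, each an object with "travel": the shift along the tool's x, y, z as a fraction of full scale, a list of three; "turn": the turn about the tool's z as a fraction of full scale. In form: [{"travel": [dx, dy, dz], "turn": turn}, ...]. A call has 1 to 20 rows; each row shifts and turns the pose as measured when the row begins, along the tool's axes as they then stand; what a row does not reach is not made up. Full scale, the value 1, is 5 cm for a shift and 0.1 rad for a turn. A row lasts 1/10 s, in which the tool goes at most 50 mm and 8.59 degrees, less where a joint would pass 70% of its speed; a pose out of reach is approached as far as the arm can. A call with a number of a shift or a turn outside -1 to 1 is refused whole. A call with a gripper value outside its range is refused whole. OPENING is the gripper command: -1 is shut, 1 is fully open, values between are in proportion, set as the call begins (- or left out, the last holds). The fingers move at their own pace and stop on an object; the grip force is fixed at half the most. Time passes only in rows, so rows that do not move let the fingers close. It gives the time, the measured TCP pose, the force and the opening at its end, in the units of the state.
- ctrl.get_obs(): the state, without advancing time (a new reading comes with each control period).
- imaging.get_image(name): name is "side" or "top"; returns the picture (420x560x3 uint8, blue, green, red); there is no depth.
- imaging.camera_info(name): a dict with "camera_matrix" (3x3 intrinsics, pixels), "rvec" (rotation vector, rad) and "tvec" (3), from world to camera coordinates, as OpenCV has them. Camera axes: x right, y down, z forward; pixel columns grow to the right and rows downward; lengths in mm; the calibration is good to about 2 mm. A picture is of the moment at which its call begins. camera_info takes no time and is no camera call.
- workorder.close_job(): hands the job in, once; it reports no verdict.
The state is a dict: "t": time; "qpos": joint angles; "qvel": joint speeds; "joint_torque": joint torques, N m; "ee_pos": TCP position; "orientation": TCP orientation; "ft_force": force on the tool from outside, world axes, zero at the start; "moment": the same for the moment, N m; "width": finger opening in mm.
Only numpy, scipy, OpenCV 4.12 (cv2) and the standard library are available. Lean on these libraries where they do the work, as an engineer would, in place of code of your own. Each camera call takes 0.05 s, during which the arm holds its last target.

## Working session

There is one attempt and no reset: what is moved stays moved. The work goes in short steps, Python scripts to look and compute and a shell command to move; the robot and the scene stay as the last step left them, time stands still between calls to the robot, and variables do not carry over. Pictures are saved under pics/ and viewed, and the job is handed in when it is done.

```bash
mkdir -p pics; python3 - <<'E'
from workcell import ctrl, imaging
import cv2
for n in("top","side"):
    im=imaging.get_image(n); cv2.imwrite(f"pics/{n}0.png",im)
    c=imaging.camera_info(n); print(n,c)
print(ctrl.get_obs())
E
```

```text
top {'camera_matrix': array([[410.65344642,   0.        , 281.86696994],
       [  0.        , 410.65344642, 207.54050674],
       [  0.        ,   0.        ,   1.        ]]), 'rvec': array([ 2.14826149, -2.20473092,  0.08567675]), 'tvec': array([  -3.47484644,  499.67891475, 1219.99667154])}
side {'camera_matrix': array([[443.99032859,   0.        , 277.3686752 ],
       [  0.        , 443.99032859, 211.11238595],
       [  0.        ,   0.        ,   1.        ]]), 'rvec': array([ 0.0925298 , -2.7128268 ,  1.52499391]), 'tvec': array([ 483.92087939,   71.35152282, 1080.85878145])}
{'t': 0.1, 'qpos': array([-1.12996025e+00,  4.23774706e-01,  1.63059348e+00, -1.05014963e-05,
        1.08864732e+00, -1.89754704e-02]), 'qvel': array([ 0.00240266, -0.00176814, -0.00155426, -0.00051095, -0.00102984,
        0.0013836 ]), 'joint_torque': array([-1.97007270e-03, -5.45615888e+01, -2.74328220e+01,  6.44406443e-02,
        1.87510526e-02, -5.24629547e-05]), 'ee_pos': array([ 277.18900941, -559.62857543,  238.98090689]), 'orientation': array([-3.05757607e+00, -7.15615116e-01,  4.82016285e-04]), 'ft_force': array([ 0.85732349,  0.30570701, -0.44254965]), 'moment': array([0.03553298, 0.00957959, 0.01228808]), 'width': 87.54971683544278}
```

View pics/top0.png

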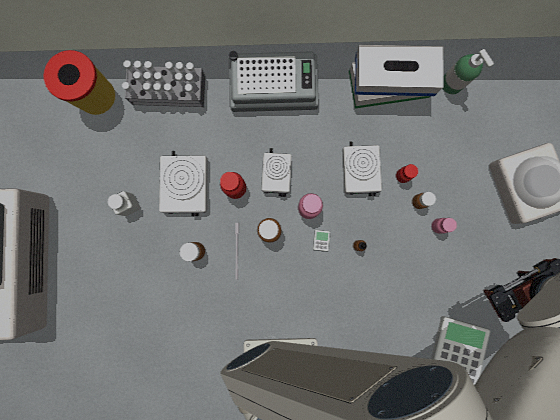

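View pics/side0.png

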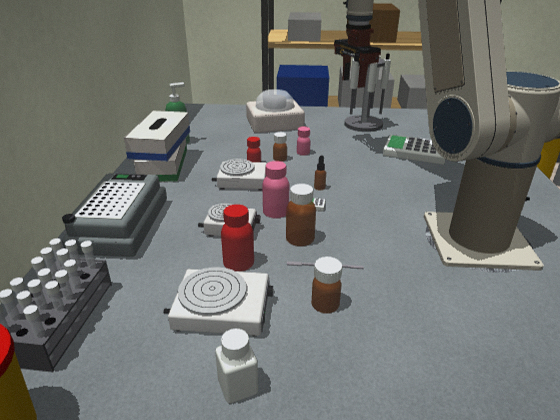

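Top view: amber bottles with white caps are at (269,230), (192,252) and (424,200). The look-alikes are red at (233,184) and (407,173), and pink at (311,205) and (445,225). Stirrers are at (182,178) large, (362,162) medium and (277,167) small. Next I'll measure and confirm in crops.

```bash
cat > h.py <<'E'
import numpy as np,cv2
from workcell import imaging
def cam(n):
    c=imaging.camera_info(n);R=cv2.Rodrigues(np.array(c['rvec']))[0];return np.array(c['camera_matrix']),R,np.array(c['tvec']).ravel()
def ray(n,uv,z):
    K,R,t=cam(n);d=R.T@np.linalg.inv(K)@np.array([*uv,1.]);o=-R.T@t
    return o+d*(z-o[2])/d[2]
def proj(n,p):
    K,R,t=cam(n);q=K@(R@np.array(p,float)+t);return q[:2]/q[2]
E
python3 - <<'E'
from h import *
im=cv2.imread('pics/top0.png');si=cv2.imread('pics/side0.png')
hsv=cv2.cvtColor(im,cv2.COLOR_BGR2HSV)
white=((hsv[...,1]<45)&(hsv[...,2]>165)).astype(np.uint8)
for nm,(u,v),h in(('L',(269,230),138),('M',(192,252),100),('S',(424,200),88)):
    m=np.zeros_like(white);r=18;m[v-r:v+r,u-r:u+r]=white[v-r:v+r,u-r:u+r]
    n,l,s,c=cv2.connectedComponentsWithStats(m);i=1+s[1:,4].argmax()
    cnt=cv2.findContours((l==i).astype(np.uint8),0,1)[0][0];(cc,rr)=cv2.minEnclosingCircle(cnt)
    p=ray('top',c[i],h);print(nm,c[i],cc,rr,s[i],p.round(1),'side proj cap top',proj('side',p).round(1),'diam',2*np.sqrt(s[i][4]/np.pi)*(1220-h)/410.65)
for nm,(u,v) in(('SL',(182,178)),('SM',(362,162)),('SS',(277,167)),('red',(233,184)),('red2',(407,173)),('pink',(311,205)),('pink2',(445,225)),('plast',(119,202)),('drop',(360,245)),('timer',(321,240))):
    print(nm,ray('top',(u,v),55).round(1))
a=cv2.resize(im[135:275,150:290],None,fx=4,fy=4,interpolation=2);cv2.imwrite('pics/c1.png',a)
a=cv2.resize(im[125:255,250:460],None,fx=3.8,fy=3.8,interpolation=2);cv2.imwrite('pics/c2.png',a)
a=cv2.resize(si[120:330,160:360],None,fx=2.8,fy=2.8,interpolation=2);cv2.imwrite('pics/c3.png',a)
E
```

```text
L [267.97802198 229.16849817] (268.0, 229.0) 9.434081077575684 [259 220  19  19 273] [431.5  22.5 138. ] side proj cap top [300.4 188.6] diam 49.123784380490825
M [188.31128405 251.58365759] (188.2142791748047, 251.60714721679688) 9.04682445526123 [180 243  18  18 257] [375.7 248.9 100. ] side proj cap top [326.8 264.6] diam 49.336440892966394
S [428.3630137  198.23287671] (428.4230651855469, 198.1923065185547) 6.8209381103515625 [422 192  14  13 146] [ 509.5 -435.7   88. ] side proj cap top [278.8 134. ] diam 37.58426719123521
SL [592.  276.7  55. ]
SM [ 625.7 -257.3   55. ]
SS [617.4  -5.2  55. ]
red [570.1 126.   55. ]
red2 [ 589.2 -388.6   55. ]
pink [ 501.8 -102.3   55. ]
pink2 [ 432.9 -491.6   55. ]
plast [525.5 463.   55. ]
drop [ 381.2 -241.2   55. ]
timer [ 398.6 -128.2   55. ]
```

View pics/c1.png

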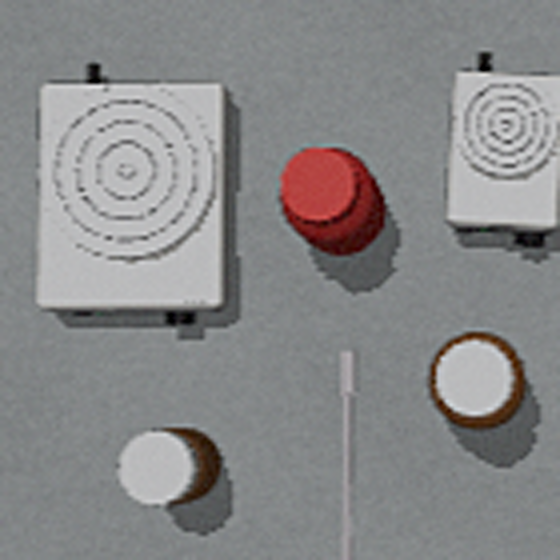

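View pics/c2.png

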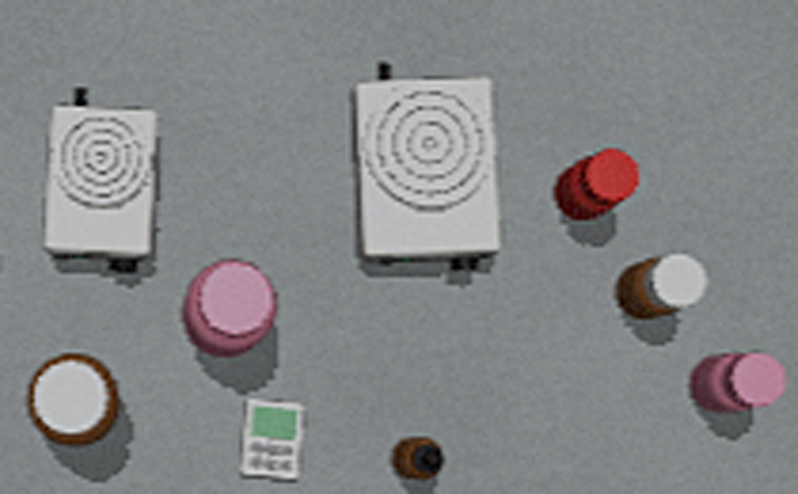

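View pics/c3.png

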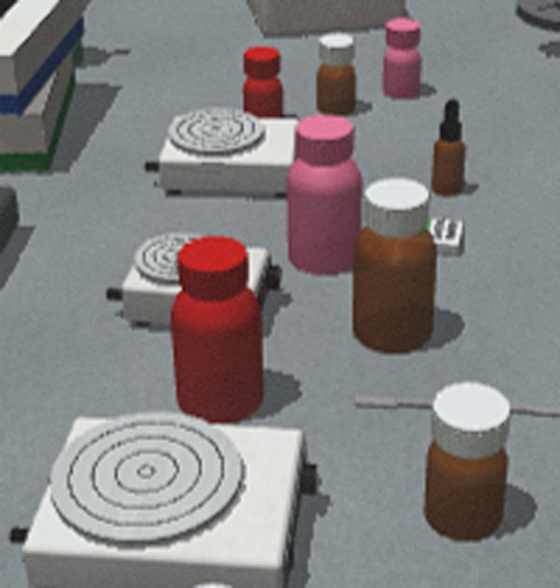

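The crops confirm it: three brown bottles with white caps, of three sizes, and the measured cap positions project onto the same bottles in the side view. Now I'll refine the plate centres with both cameras.

```bash
python3 - <<'E'
from h import *
from scipy.optimize import least_squares
seeds={'SL':(181.4,177.4,65),'SM':(362.8,162.3,50),'SS':(276.3,166,38)}
ims={n:cv2.imread(f'pics/{n}0.png') for n in('top','side')}
for nm,(u,v,Rp) in seeds.items():
    p0=ray('top',(u,v),55)
    for n in ims:
        g=cv2.cvtColor(ims[n],cv2.COLOR_BGR2GRAY)
        bh=cv2.morphologyEx(g,cv2.MORPH_BLACKHAT,np.ones((5,5)))
        vv,uu=np.mgrid[:420,:560]
        K,R,t=cam(n);o=-R.T@t
        d=np.stack([uu,vv,np.ones_like(uu)],-1)@np.linalg.inv(K).T@R
        P=o+d*((55-o[2])/d[...,2])[...,None]
        c=p0[:2].copy() if n=='top' else cc
        for k in range(15):
            r=np.hypot(P[...,0]-c[0],P[...,1]-c[1])
            w=bh*(bh>12)*(r<Rp*.87)
            # centroid in world coordinates w/ antipodally symmetric weight
            c=np.array([(w*P[...,0]).sum(),(w*P[...,1]).sum()])/w.sum()
        cc=c
        print(nm,n,'seed',p0.round(1),'centroid',c.round(1),'npix',int((w>0).sum()))
# caps in side
hs=cv2.cvtColor(ims['side'],cv2.COLOR_BGR2HSV)
for nm,p in(('L',[431.5,22.5,138]),('M',[375.7,248.9,100]),('S',[509.5,-435.7,88])):
    u,v=proj('side',p).round().astype(int);print(nm,u,v)
    tops=((hs[...,1]<40)&(hs[...,2]>200)).astype(np.uint8)
    n_,l,s,c=cv2.connectedComponentsWithStats(tops);i=l[v,u];print(i,s[i],c[i].round(1),ray('side',c[i],p[2]).round(1), hs[v-8:v+14:2,u].tolist())
E
```

```text
SL top seed [593.8 278.4  55. ] centroid [594.1 278.9] npix 378
SL side seed [593.8 278.4  55. ] centroid [591.8 279.9] npix 618
SM top seed [ 624.7 -259.6   55. ] centroid [ 625.1 -258.6] npix 303
SM side seed [ 624.7 -259.6   55. ] centroid [ 629.5 -223.9] npix 175
SS top seed [620.5  -3.2  55. ] centroid [620.2  -2.8] npix 225
SS side seed [620.5  -3.2  55. ] centroid [631.5  25.8] npix 113
L 300 189
44 [291 184  22  10 179] [301.3 188.6] [429.5  22.3 138. ] [[98, 15, 138], [109, 12, 170], [105, 2, 231], [108, 6, 228], [102, 6, 227], [105, 4, 229], [115, 7, 230], [30, 6, 92], [15, 9, 117], [60, 11, 118], [50, 7, 115]]
M 327 265
66 [315 257  27  17 346] [327.9 264.6] [373.6 249.  100. ] [[98, 4, 232], [108, 6, 229], [98, 4, 229], [100, 7, 228], [105, 4, 230], [113, 4, 229], [105, 7, 228], [120, 2, 229], [90, 4, 194], [54, 10, 134], [50, 7, 112]]
S 279 134
13 [274 132  12   5  38] [279.8 133.8] [ 506.4 -437.4   88. ] [[5, 16, 98], [9, 25, 102], [21, 30, 84], [103, 9, 197], [100, 3, 229], [110, 8, 200], [45, 9, 108], [30, 9, 115], [75, 4, 114], [13, 153, 117], [13, 162, 115]]
```

```bash
python3 -m crank '[{"travel":[0,0,0],"turn":-1},{"travel":[0,0,0],"turn":-1},{"travel":[0,0,0],"turn":-1},{"travel":[0,0,0],"turn":-1},{"travel":[0,0,0],"turn":-1},{"travel":[0,0,0],"turn":-1},{"travel":[0,0,0],"turn":-1},{"travel":[0,0,0],"turn":-1},{"travel":[0,0,0],"turn":-1},{"travel":[0,0,0],"turn":-1},{"travel":[0,0,0],"turn":-1}]' 1
cat > st.py <<'E'
import sys,numpy as np,cv2
from workcell import ctrl
o=ctrl.get_obs();p=np.array(o['ee_pos']);R=cv2.Rodrigues(np.array(o['orientation']))[0]
print('t',round(o['t'],2),'p',p.round(1),'psi',round(float(np.arctan2(R[1,0],R[0,0])),3),'tilt',R[:,2].round(4),'F',np.array(o['ft_force']).round(1),'w',round(o['width'],1),'q',np.array(o['qpos']).round(2))
if len(sys.argv)>3:
    d=R.T@(np.array([float(a) for a in sys.argv[1:4]])-p);print('to go, fractions of 50mm:',(d/50).round(3))
E
python3 st.py 430.5 22.4 240
```

```text
t: 1.2
ee_pos: [275.7, -556.4, 233.7]
orientation: [-2.177, -2.25, -0.007]
ft_force: [0.4, 0.5, 0.1]
width: 87.9
t 1.2 p [ 275.7 -556.4  233.7] psi 1.604 tilt [-0.005   0.0107 -0.9999] F [0.4 0.5 0.1] w 87.9 q [-1.13  0.43  1.64  0.    1.09 -1.16]
to go, fractions of 50mm: [11.469  3.475 -0.018]
```

```bash
python3 -m crank '[{"travel":[0.4,0.15,-0.1],"turn":0.3},{"travel":[1,0.27,-0.1],"turn":0},{"travel":[1,0.27,-0.1],"turn":0},{"travel":[1,0.27,0],"turn":0},{"travel":[1,0.27,0],"turn":0},{"travel":[1,0.27,0],"turn":0},{"travel":[1,0.27,0],"turn":0},{"travel":[1,0.27,0],"turn":0},{"travel":[1,0.27,0],"turn":0},{"travel":[1,0.27,0],"turn":0}]'
python3 st.py 430.5 22.4 240
```

```text
t: 2.2
ee_pos: [396.9, -99.6, 250.7]
orientation: [-2.219, -2.207, -0.007]
ft_force: [0.5, -0.2, 0.3]
width: 87.8
t 2.2 p [396.9 -99.6 250.7] psi 1.565 tilt [-0.0053  0.0117 -0.9999] F [ 0.5 -0.2  0.3] w 87.8 q [-0.28  0.09  2.06  0.01  1.   -0.28]
to go, fractions of 50mm: [2.441 0.659 0.238]
```

```bash
python3 -m crank '[{"travel":[0.8,0.22,0.2],"turn":0},{"travel":[0.8,0.22,0.2],"turn":0},{"travel":[0.6,0.16,0.2],"turn":0},{"travel":[0.3,0.1,0.2],"turn":0}]'
python3 st.py 430.5 22.4 129
```

```text
t: 2.6
ee_pos: [433.8, 34.4, 212.3]
orientation: [-2.217, -2.213, -0.012]
ft_force: [0.2, -0.3, 0.3]
width: 88.1
t 2.6 p [433.8  34.4 212.3] psi 1.569 tilt [-0.001   0.0117 -0.9999] F [ 0.2 -0.3  0.3] w 88.1 q [0.04 0.18 2.06 0.01 0.9  0.04]
to go, fractions of 50mm: [-0.259 -0.065  1.663]
```

```bash
python3 -m crank '[{"travel":[-0.2,-0.05,0.1],"turn":0},{"travel":[-0.03,0,0.3],"turn":0},{"travel":[0,0,0.3],"turn":0},{"travel":[0,0,0.1],"turn":0}]'
python3 st.py 430.5 22.4 129
```

```text
t: 3.0
ee_pos: [430.3, 23.9, 169.9]
orientation: [-2.21, -2.219, -0.01]
ft_force: [-0.1, -0.4, -0.4]
width: 87.9
t 3.0 p [430.3  23.9 169.9] psi 1.575 tilt [-0.0027  0.0113 -0.9999] F [-0.1 -0.4 -0.4] w 87.9 q [0.02 0.25 2.1  0.02 0.8  0.  ]
to go, fractions of 50mm: [-0.038  0.006  0.819]
```

```bash
python3 -m crank '[{"travel":[-0.02,0,0.3],"turn":0},{"travel":[-0.02,0,0.3],"turn":0},{"travel":[0,0,0.15],"turn":0},{"travel":[0,0,0],"turn":0}]'
python3 st.py 430.5 22.4 129
```

```text
t: 3.4
ee_pos: [429.6, 19.6, 131.6]
orientation: [-2.212, -2.216, -0.008]
ft_force: [-0.2, 0.6, 0.5]
width: 88.1
t 3.4 p [429.6  19.6 131.6] psi 1.572 tilt [-0.0035  0.0109 -0.9999] F [-0.2  0.6  0.5] w 88.1 q [ 0.01  0.32  2.12  0.02  0.7  -0.  ]
to go, fractions of 50mm: [0.056 0.018 0.052]
```

```bash
python3 -m crank '[{"travel":[0.05,0.01,0],"turn":0},{"travel":[0,0,0],"turn":0}]'
python3 st.py 430.5 22.4 129
python3 -m crank '[{"travel":[0,0,0],"turn":0},{"travel":[0,0,0],"turn":0},{"travel":[0,0,0],"turn":0},{"travel":[0,0,0],"turn":0},{"travel":[0,0,0],"turn":0},{"travel":[0,0,0],"turn":0}]' -1
python3 st.py 430.5 22.4 129
```

```text
t: 3.6
ee_pos: [430.6, 21.8, 132.4]
orientation: [-2.214, -2.216, -0.009]
ft_force: [0.4, -0.9, 0.1]
width: 87.9
t 3.6 p [430.6  21.8 132.4] psi 1.572 tilt [-0.0027  0.0109 -0.9999] F [ 0.4 -0.9  0.1] w 87.9 q [0.02 0.32 2.12 0.02 0.7  0.  ]
to go, fractions of 50mm: [ 0.012 -0.001  0.069]
t: 4.2
ee_pos: [431.6, 22.0, 134.1]
orientation: [-2.214, -2.218, -0.013]
ft_force: [-0.2, -0.3, -1.1]
width: 51.2
t 4.2 p [431.6  22.  134.1] psi 1.572 tilt [ 6.000e-04  1.090e-02 -9.999e-01] F [-0.2 -0.3 -1.1] w 51.2 q [0.02 0.32 2.12 0.02 0.7  0.  ]
to go, fractions of 50mm: [ 0.006 -0.023  0.102]
```

```bash
python3 -m crank '[{"travel":[0,0,-0.1],"turn":0},{"travel":[0,0,-0.2],"turn":0},{"travel":[0,0,-0.4],"turn":0},{"travel":[0,0,-0.5],"turn":0},{"travel":[0,0,-0.6],"turn":0},{"travel":[0,0,-0.6],"turn":0},{"travel":[0,0,-0.4],"turn":0},{"travel":[0,0,-0.2],"turn":0},{"travel":[0,0,0],"turn":0}]'
python3 st.py 593 279.4 290
```

```text
t: 5.1
ee_pos: [428.1, 20.2, 291.9]
orientation: [-2.212, -2.215, -0.005]
ft_force: [0.7, 0.1, -3.3]
width: 51.3
t 5.1 p [428.1  20.2 291.9] psi 1.572 tilt [-0.0057  0.0107 -0.9999] F [ 0.7  0.1 -3.3] w 51.3 q [0.01 0.06 1.98 0.01 1.1  0.01]
to go, fractions of 50mm: [5.178 3.307 0.074]
```

```bash
python3 -m crank '[{"travel":[0.2,0.13,0],"turn":0},{"travel":[0.4,0.26,0],"turn":0},{"travel":[0.6,0.38,0],"turn":0},{"travel":[0.7,0.45,0],"turn":0},{"travel":[0.7,0.45,0],"turn":0},{"travel":[0.7,0.45,0],"turn":0},{"travel":[0.6,0.38,0],"turn":0},{"travel":[0.5,0.32,0],"turn":0},{"travel":[0.3,0.2,0],"turn":0},{"travel":[0.15,0.1,0],"turn":0},{"travel":[0,0,0],"turn":0}]'
python3 st.py 593 279.4 190
```

```text
t: 6.2
ee_pos: [583.7, 278.8, 271.8]
orientation: [-2.204, -2.203, 0.031]
ft_force: [0.3, 0.2, -4.5]
width: 51.7
t 6.2 p [583.7 278.8 271.8] psi 1.57 tilt [-0.0316  0.0036 -0.9995] F [ 0.3  0.2 -4.5] w 51.7 q [0.42 0.44 1.53 0.02 1.2  0.41]
to go, fractions of 50mm: [0.007 0.237 1.629]
```

```bash
python3 -m crank '[{"travel":[0,0.1,0.1],"turn":0},{"travel":[0,0.1,0.3],"turn":0},{"travel":[0,0.05,0.4],"turn":0},{"travel":[0,0.02,0.3],"turn":0},{"travel":[0,0,0.1],"turn":0}]'
python3 st.py 593 279.4 190
python3 - <<'E'
from h import *
for n in('top','side'): cv2.imwrite(f'pics/{n}1.png',imaging.get_image(n))
im=cv2.imread('pics/side1.png');cv2.imwrite('pics/s1c.png',cv2.resize(im[180:380,130:330],None,fx=2.8,fy=2.8,interpolation=2))
E
python3 st.py 593 279.4 190
```

```text
t: 6.7
ee_pos: [594.4, 275.4, 205.5]
orientation: [-2.207, -2.2, 0.036]
ft_force: [-0.6, -0.6, -3.9]
width: 51.3
t 6.7 p [594.4 275.4 205.5] psi 1.568 tilt [-0.0346  0.0016 -0.9994] F [-0.6 -0.6 -3.9] w 51.3 q [0.41 0.52 1.56 0.02 1.09 0.4 ]
to go, fractions of 50mm: [ 0.08  -0.017  0.31 ]
t 6.8 p [594.6 275.7 206.5] psi 1.568 tilt [-0.0341  0.0018 -0.9994] F [-0.2 -0.6 -3.6] w 51.4 q [0.41 0.52 1.56 0.02 1.09 0.4 ]
to go, fractions of 50mm: [ 0.074 -0.02   0.33 ]
```

View pics/s1c.png

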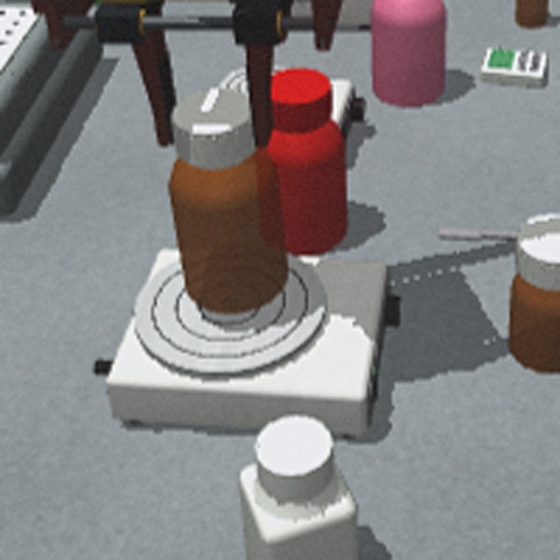

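The side crop shows the large bottle over the large plate, base near (232,300) in the crop, leaning about 2° with its base towards the robot. That matches the measured tool tilt, so I'll correct xy while lowering and set it down softly.

```bash
python3 -m crank '[{"travel":[0.09,0.06,0.1],"turn":0},{"travel":[0,0,0.1],"turn":0},{"travel":[0,0,0.04],"turn":0}]'
python3 st.py 598 280.4 190
```

```text
t: 7.1
ee_pos: [598.7, 280.9, 195.8]
orientation: [-2.208, -2.201, 0.03]
ft_force: [-0.1, -0.6, -3.2]
width: 51.4
t 7.1 p [598.7 280.9 195.8] psi 1.568 tilt [-0.0304  0.0036 -0.9995] F [-0.1 -0.6 -3.2] w 51.4 q [0.41 0.53 1.56 0.02 1.08 0.41]
to go, fractions of 50mm: [-0.011 -0.01   0.117]
```

```bash
for i in 1; do python3 -m crank '[{"travel":[0,0,0.05],"turn":0},{"travel":[0,0,0.04],"turn":0}]'; done
python3 st.py 598 280.4 190
python3 -m crank '[{"travel":[0,0,0.04],"turn":0}]'
python3 st.py 598 280.4 190
```

```text
t: 7.3
ee_pos: [598.8, 281.3, 191.6]
orientation: [-2.208, -2.201, 0.028]
ft_force: [-0.3, 0.2, -4.0]
width: 51.5
t 7.3 p [598.8 281.3 191.6] psi 1.568 tilt [-0.0293  0.0041 -0.9996] F [-0.3  0.2 -4. ] w 51.5 q [0.41 0.54 1.56 0.02 1.07 0.41]
to go, fractions of 50mm: [-0.018 -0.016  0.033]
t: 7.4
ee_pos: [598.9, 281.4, 189.9]
orientation: [-2.208, -2.202, 0.027]
ft_force: [-4.6, -1.4, 15.0]
width: 51.6
t 7.4 p [598.9 281.4 189.9] psi 1.568 tilt [-0.0289  0.0042 -0.9996] F [-4.6 -1.4 15. ] w 51.6 q [0.41 0.54 1.56 0.02 1.06 0.41]
to go, fractions of 50mm: [-0.02  -0.017 -0.002]
```

```bash
python3 -m crank '[{"travel":[0,0,0.0],"turn":0},{"travel":[0,0,0.01],"turn":0}]'
python3 st.py 598 280.4 190
python3 -m crank '[{"travel":[0,0,0.02],"turn":0},{"travel":[0,0,0.02],"turn":0}]'
python3 st.py 598 280.4 190
```

```text
t: 7.6
ee_pos: [599.0, 281.6, 190.0]
orientation: [-2.208, -2.202, 0.026]
ft_force: [-1.7, 0.1, 0.2]
width: 51.3
t 7.6 p [599.  281.6 190. ] psi 1.568 tilt [-0.0284  0.0046 -0.9996] F [-1.7  0.1  0.2] w 51.3 q [0.41 0.54 1.56 0.02 1.06 0.41]
to go, fractions of 50mm: [-0.023 -0.02   0.   ]
t: 7.8
ee_pos: [599.0, 281.8, 189.9]
orientation: [-2.208, -2.202, 0.025]
ft_force: [-3.3, -0.9, 5.0]
width: 51.2
t 7.8 p [599.  281.8 189.9] psi 1.568 tilt [-0.0279  0.0053 -0.9996] F [-3.3 -0.9  5. ] w 51.2 q [0.41 0.54 1.56 0.02 1.06 0.41]
to go, fractions of 50mm: [-0.029 -0.02  -0.001]
```

```bash
python3 -m crank '[{"travel":[0,0,-0.06],"turn":0},{"travel":[-0.05,-0.05,0.0],"turn":0},{"travel":[0,0,0.02],"turn":0}]'
python3 st.py 596.7 279.7 190
python3 - <<'E'
from h import *
for n in('top','side'): cv2.imwrite(f'pics/{n}2.png',imaging.get_image(n))
a=cv2.imread('pics/side2.png')[180:380,130:330];b=cv2.imread('pics/top2.png')[120:320,100:300]
cv2.imwrite('pics/s2c.png',cv2.resize(np.hstack([a,b]),None,fx=2,fy=2,interpolation=2))
print(proj('side',[593,279.4,55]))
E
```

```text
t: 8.1
ee_pos: [596.4, 279.1, 191.9]
orientation: [-2.208, -2.202, 0.024]
ft_force: [-0.3, -0.4, -3.9]
width: 51.6
t 8.1 p [596.4 279.1 191.9] psi 1.568 tilt [-0.0273  0.0053 -0.9996] F [-0.3 -0.4 -3.9] w 51.6 q [0.41 0.53 1.57 0.02 1.06 0.41]
to go, fractions of 50mm: [0.012 0.006 0.038]
[211.30383525 288.11800544]
```

View pics/s2c.png

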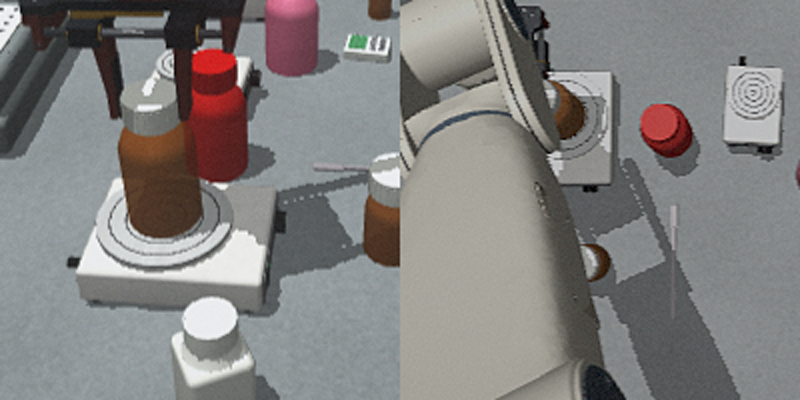

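The side view shows the base inside the plate's rings, nearly concentric (crop (165,220)). I'll lower the last 2 mm and release.

```bash
python3 -m crank '[{"travel":[0.01,0,0.03],"turn":0},{"travel":[0,0,0.01],"turn":0}]'
python3 st.py 596.7 279.7 190
python3 -m crank '[{"travel":[0,0,0],"turn":0},{"travel":[0,0,0],"turn":0},{"travel":[0,0,0],"turn":0},{"travel":[0,0,0],"turn":0}]' 1
python3 st.py 596.7 279.7 190
```

```text
t: 8.4
ee_pos: [596.7, 279.9, 189.9]
orientation: [-2.208, -2.202, 0.024]
ft_force: [-2.5, -0.2, 3.9]
width: 51.5
t 8.4 p [596.7 279.9 189.9] psi 1.568 tilt [-0.0272  0.0056 -0.9996] F [-2.5 -0.2  3.9] w 51.5 q [0.41 0.54 1.57 0.02 1.06 0.41]
to go, fractions of 50mm: [-0.004 -0.    -0.002]
t: 8.8
ee_pos: [597.7, 280.4, 190.9]
orientation: [-2.209, -2.203, 0.02]
ft_force: [0.1, 0.6, 1.3]
width: 80.5
t 8.8 p [597.7 280.4 190.9] psi 1.568 tilt [-0.0247  0.0067 -0.9997] F [0.1 0.6 1.3] w 80.5 q [0.41 0.54 1.57 0.02 1.06 0.41]
to go, fractions of 50mm: [-0.015 -0.02   0.018]
```

```bash
python3 -m crank '[{"travel":[0,0,-0.2],"turn":0},{"travel":[0,0,-0.5],"turn":0},{"travel":[0,0,-0.6],"turn":0},{"travel":[-0.1,-0.5,-0.1],"turn":0},{"travel":[-0.1,-0.8,0],"turn":0},{"travel":[-0.1,-0.8,0],"turn":0},{"travel":[-0.1,-0.8,0],"turn":0},{"travel":[-0.1,-0.6,0.1],"turn":0},{"travel":[0,-0.4,0.2],"turn":0},{"travel":[0,-0.2,0.2],"turn":0}]'
python3 st.py 374.6 249 93
python3 - <<'E'
from h import *
for n in('top','side'): cv2.imwrite(f'pics/{n}3.png',imaging.get_image(n))
a=cv2.imread('pics/side3.png')[180:380,130:330];b=cv2.imread('pics/top3.png')[120:320,100:300]
cv2.imwrite('pics/s3c.png',cv2.resize(np.hstack([a,b]),None,fx=2,fy=2,interpolation=2))
h=cv2.cvtColor(cv2.imread('pics/side3.png'),cv2.COLOR_BGR2HSV)
u,v=proj('side',[593,279.4,193]).round().astype(int);print(u,v)
t=((h[...,1]<40)&(h[...,2]>200)).astype(np.uint8);n_,l,s,c=cv2.connectedComponentsWithStats(t);i=l[v,u]
print(s[i],c[i],ray('side',c[i],193))
E
```

```text
t: 9.8
ee_pos: [391.6, 255.9, 250.5]
orientation: [-2.214, -2.203, -0.001]
ft_force: [0.3, 0.1, -0.1]
width: 87.7
t 9.8 p [391.6 255.9 250.5] psi 1.566 tilt [-0.0123  0.0133 -0.9998] F [ 0.3  0.1 -0.1] w 87.7 q [0.54 0.18 1.95 0.02 1.01 0.54]
to go, fractions of 50mm: [-0.182 -0.3    3.152]
206 228
[193 215  32  22 400] [206.9    227.4675] [590.75761931 278.68022453 193.        ]
```

View pics/s3c.png

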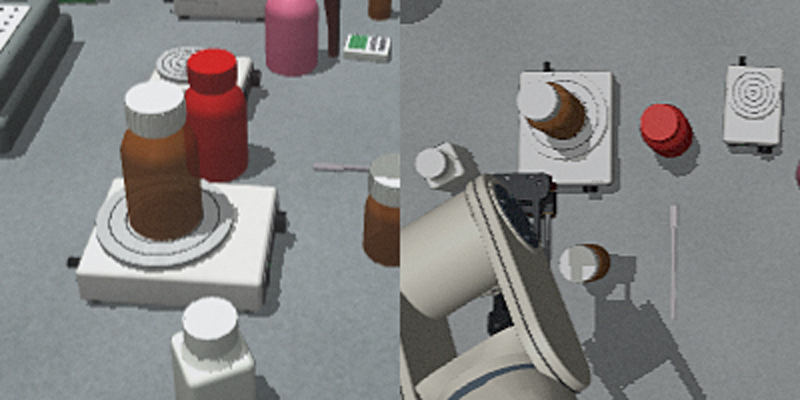

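The large bottle stands upright and centred. The side camera puts its cap about 1 mm from the plate centre. I'll get the top-view figure too and descend to the medium bottle.

```bash
python3 - <<'E'
from h import *
im=cv2.imread('pics/top3.png');h=cv2.cvtColor(im,cv2.COLOR_BGR2HSV)
u,v=proj('top',[594,279,193]).round().astype(int)
t=((h[...,1]<40)&(h[...,2]>205)).astype(np.uint8);t[:,:u-13]=0;t[:,u+13:]=0;t[:v-13]=0;t[v+13:]=0
t=cv2.morphologyEx(t,cv2.MORPH_OPEN,np.ones((5,5)))
n_,l,s,c=cv2.connectedComponentsWithStats(t);i=l[v,u]
print(u,v,s[i],c[i],ray('top',c[i],193), h[v,u-14:u+14].tolist())
E
python3 -m crank '[{"travel":[-0.1,-0.2,0.3],"turn":0},{"travel":[-0.08,-0.1,0.6],"turn":0},{"travel":[0,0,0.7],"turn":0},{"travel":[0,0,0.4],"turn":0},{"travel":[0,0,0.1],"turn":0}]'
python3 st.py 374.6 249 93
```

```text
168 169 [     0      0    560    420 235200] [279.5 209.5] [480.09026445 -10.758066   193.        ] [[105, 7, 143], [90, 9, 141], [99, 13, 137], [90, 13, 134], [105, 3, 165], [120, 1, 191], [105, 3, 192], [120, 3, 190], [30, 1, 189], [120, 1, 189], [90, 1, 190], [120, 1, 188], [105, 3, 189], [0, 0, 188], [110, 4, 192], [0, 0, 190], [110, 4, 191], [90, 1, 188], [90, 1, 191], [130, 4, 189], [120, 3, 191], [135, 3, 191], [0, 0, 193], [90, 4, 196], [165, 4, 139], [80, 20, 77], [14, 76, 90], [13, 159, 104]]
t: 10.4
ee_pos: [384.3, 251.6, 145.0]
orientation: [-2.216, -2.205, -0.016]
ft_force: [-0.6, 0.8, -0.9]
width: 87.9
t 10.4 p [384.3 251.6 145. ] psi 1.566 tilt [-0.0035  0.0177 -0.9998] F [-0.6  0.8 -0.9] w 87.9 q [0.54 0.33 2.06 0.03 0.75 0.53]
to go, fractions of 50mm: [-0.072 -0.189  1.04 ]
```

```bash
python3 -m crank '[{"travel":[-0.06,-0.22,0.1],"turn":0},{"travel":[0,-0.02,0.2],"turn":0}]'
python3 st.py 374.6 249 93
```

```text
t: 10.6
ee_pos: [374.0, 249.7, 130.2]
orientation: [-2.217, -2.205, -0.019]
ft_force: [0.8, 0.0, 0.4]
width: 87.7
t 10.6 p [374.  249.7 130.2] psi 1.565 tilt [-0.0016  0.0187 -0.9998] F [0.8 0.  0.4] w 87.7 q [0.55 0.35 2.09 0.03 0.7  0.54]
to go, fractions of 50mm: [-0.027  0.014  0.744]
```

```bash
python3 -m crank '[{"travel":[-0.02,0.01,0.3],"turn":0},{"travel":[0,0,0.3],"turn":0},{"travel":[0,0,0.15],"turn":0},{"travel":[0,0,0.04],"turn":0}]'
python3 st.py 374.6 249 93
```

```text
t: 11.0
ee_pos: [376.2, 250.7, 90.6]
orientation: [-2.218, -2.206, -0.027]
ft_force: [1.1, -0.1, 0.3]
width: 87.6
t 11.0 p [376.2 250.7  90.6] psi 1.566 tilt [ 0.003   0.0215 -0.9998] F [ 1.1 -0.1  0.3] w 87.6 q [0.55 0.43 2.1  0.03 0.6  0.53]
to go, fractions of 50mm: [-0.032 -0.031 -0.048]
```

```bash
python3 -m crank '[{"travel":[-0.03,-0.03,0],"turn":0},{"travel":[-0.01,-0.02,0],"turn":0},{"travel":[0,0,0],"turn":0},{"travel":[0,0,0],"turn":0},{"travel":[0,0,0],"turn":0}]' -1
python3 st.py 374.6 249 93
```

```text
t: 11.5
ee_pos: [374.8, 249.4, 92.5]
orientation: [-2.218, -2.207, -0.033]
ft_force: [-0.8, 0.4, -2.3]
width: 51.7
t 11.5 p [374.8 249.4  92.5] psi 1.566 tilt [ 0.0064  0.0235 -0.9997] F [-0.8  0.4 -2.3] w 51.7 q [0.55 0.42 2.11 0.03 0.59 0.53]
to go, fractions of 50mm: [-0.007 -0.004 -0.009]
```

```bash
python3 -m crank '[{"travel":[0,0,-0.1],"turn":0},{"travel":[0,0,-0.3],"turn":0},{"travel":[0,0,-0.6],"turn":0},{"travel":[0,0,-0.8],"turn":0},{"travel":[0,0,-0.8],"turn":0},{"travel":[-0.2,0,-0.6],"turn":0},{"travel":[-0.4,0.05,-0.4],"turn":0},{"travel":[-0.6,0.1,-0.2],"turn":0},{"travel":[-0.8,0.1,0],"turn":0},{"travel":[-0.8,0.1,0],"turn":0}]'
python3 st.py 624 -259 270
```

```text
t: 12.5
ee_pos: [388.7, 102.7, 289.6]
orientation: [-2.21, -2.217, -0.03]
ft_force: [0.7, -0.2, -2.9]
width: 51.8
t 12.5 p [388.7 102.7 289.6] psi 1.574 tilt [ 0.0056  0.0215 -0.9998] F [ 0.7 -0.2 -2.9] w 51.8 q [0.21 0.01 2.04 0.02 1.08 0.2 ]
to go, fractions of 50mm: [-7.255  4.682  0.263]
```

```bash
python3 -m crank '[{"travel":[-0.9,0.4,0],"turn":0},{"travel":[-0.9,0.6,0],"turn":0},{"travel":[-0.9,0.6,0],"turn":0},{"travel":[-0.9,0.6,0],"turn":0},{"travel":[-0.9,0.6,0],"turn":0},{"travel":[-0.8,0.6,0],"turn":0},{"travel":[-0.6,0.4,0],"turn":0},{"travel":[-0.4,0.3,0],"turn":0}]'
python3 st.py 624 -259 150
```

```text
t: 13.3
ee_pos: [582.3, -208.1, 284.9]
orientation: [-2.212, -2.212, -0.029]
ft_force: [-0.5, -0.1, -2.8]
width: 51.7
t 13.3 p [ 582.3 -208.1  284.9] psi 1.571 tilt [ 0.0039  0.0227 -0.9997] F [-0.5 -0.1 -2.8] w 51.7 q [-0.37  0.37  1.6   0.02  1.18 -0.38]
to go, fractions of 50mm: [-1.08   0.823  2.677]
```

```bash
python3 -m crank '[{"travel":[-0.4,0.3,0.2],"turn":0},{"travel":[-0.3,0.25,0.5],"turn":0},{"travel":[-0.1,0.1,0.6],"turn":0},{"travel":[-0.05,0.05,0.5],"turn":0},{"travel":[0,0,0.2],"turn":0}]'
python3 st.py 624 -259 150
```

```text
t: 13.8
ee_pos: [620.0, -254.6, 181.9]
orientation: [-2.218, -2.209, -0.03]
ft_force: [-0.4, 0.8, -3.0]
width: 51.3
t 13.8 p [ 620.  -254.6  181.9] psi 1.567 tilt [ 0.0056  0.0215 -0.9998] F [-0.4  0.8 -3. ] w 51.3 q [-0.42  0.55  1.56  0.03  1.03 -0.43]
to go, fractions of 50mm: [-0.101  0.076  0.637]
```

```bash
python3 -m crank '[{"travel":[-0.08,0.07,0.2],"turn":0},{"travel":[-0.01,0.01,0.2],"turn":0},{"travel":[0,0,0.06],"turn":0}]'
python3 st.py 624 -258.6 147.5
```

```text
t: 14.1
ee_pos: [623.7, -258.3, 157.4]
orientation: [-2.216, -2.208, -0.029]
ft_force: [-0.5, 0.1, -2.1]
width: 51.5
t 14.1 p [ 623.7 -258.3  157.4] psi 1.567 tilt [ 0.0038  0.0224 -0.9997] F [-0.5  0.1 -2.1] w 51.5 q [-0.42  0.59  1.56  0.03  1.   -0.43]
to go, fractions of 50mm: [-0.01   0.006  0.197]
```

```bash
python3 -m crank '[{"travel":[0,0,0.08],"turn":0},{"travel":[0,0,0.05],"turn":0},{"travel":[0,0,0.02],"turn":0}]'
python3 st.py 624 -258.6 147.5
```

```text
t: 14.4
ee_pos: [624.5, -258.0, 151.2]
orientation: [-2.217, -2.21, -0.03]
ft_force: [0.3, 0.2, -3.1]
width: 51.8
t 14.4 p [ 624.5 -258.   151.2] psi 1.568 tilt [ 0.0061  0.0213 -0.9998] F [ 0.3  0.2 -3.1] w 51.8 q [-0.42  0.6   1.56  0.03  0.98 -0.43]
to go, fractions of 50mm: [-0.013 -0.01   0.073]
```

```bash
python3 -m crank '[{"travel":[-0.01,-0.01,0.04],"turn":0},{"travel":[0,0,0.03],"turn":0}]'
python3 st.py 624 -258.6 147.5
```

```text
t: 14.6
ee_pos: [624.5, -258.5, 148.5]
orientation: [-2.218, -2.211, -0.031]
ft_force: [0.3, 1.2, -2.3]
width: 51.2
t 14.6 p [ 624.5 -258.5  148.5] psi 1.568 tilt [ 0.0076  0.0207 -0.9998] F [ 0.3  1.2 -2.3] w 51.2 q [-0.42  0.6   1.57  0.03  0.98 -0.43]
to go, fractions of 50mm: [-0.002 -0.01   0.02 ]
```

```bash
python3 -m crank '[{"travel":[0,-0.01,0.03],"turn":0}]'
python3 st.py 624 -258.6 147.5
```

```text
t: 14.7
ee_pos: [624.4, -258.6, 147.5]
orientation: [-2.219, -2.212, -0.032]
ft_force: [-0.3, 0.3, 8.2]
width: 51.6
t 14.7 p [ 624.4 -258.6  147.5] psi 1.568 tilt [ 0.0087  0.0202 -0.9998] F [-0.3  0.3  8.2] w 51.6 q [-0.42  0.6   1.57  0.03  0.97 -0.43]
to go, fractions of 50mm: [ 0.001 -0.008 -0.   ]
```

Contact. I'll release, retreat upward and look.

```bash
python3 -m crank '[{"travel":[0,0,0],"turn":0},{"travel":[0,0,0],"turn":0},{"travel":[0,0,0],"turn":0},{"travel":[0,0,0],"turn":0},{"travel":[0,0,-0.2],"turn":0},{"travel":[0,0,-0.5],"turn":0},{"travel":[0,0,-0.6],"turn":0},{"travel":[-0.2,-0.1,-0.4],"turn":0},{"travel":[-0.5,-0.3,-0.1],"turn":0},{"travel":[-0.7,-0.4,0],"turn":0},{"travel":[-0.7,-0.4,0],"turn":0},{"travel":[-0.6,-0.4,0],"turn":0},{"travel":[-0.4,-0.3,0],"turn":0},{"travel":[-0.2,-0.2,0],"turn":0}]' 1
python3 st.py 508.5 -436 82
python3 - <<'E'
from h import *
for n in('top','side'): cv2.imwrite(f'pics/{n}4.png',imaging.get_image(n))
h=cv2.cvtColor(cv2.imread('pics/side4.png'),cv2.COLOR_BGR2HSV)
u,v=proj('side',[624,-259,155]).round().astype(int);print(u,v)
t=((h[...,1]<40)&(h[...,2]>200)).astype(np.uint8);n_,l,s,c=cv2.connectedComponentsWithStats(t);i=l[v,u]
print(s[i],c[i],ray('side',c[i],155))
a=cv2.imread('pics/side4.png')[80:230,180:360];b=cv2.imread('pics/top4.png')[115:265,290:470]
cv2.imwrite('pics/s4c.png',cv2.resize(np.hstack([a,b]),None,fx=2.2,fy=2.2,interpolation=2))
E
```

```text
t: 16.1
ee_pos: [518.4, -430.2, 246.5]
orientation: [2.217, 2.223, 0.035]
ft_force: [0.5, 0.5, -1.2]
width: 87.8
t 16.1 p [ 518.4 -430.2  246.5] psi 1.573 tilt [ 0.0172  0.0147 -0.9997] F [ 0.5  0.5 -1.2] w 87.8 q [-0.72  0.49  1.51  0.02  1.14 -0.73]
to go, fractions of 50mm: [-0.163 -0.254  3.283]
235 134
[227 131  17   6  85] [234.64705882 133.47058824] [ 623.80926778 -259.90261231  155.        ]
```

View pics/s4c.png

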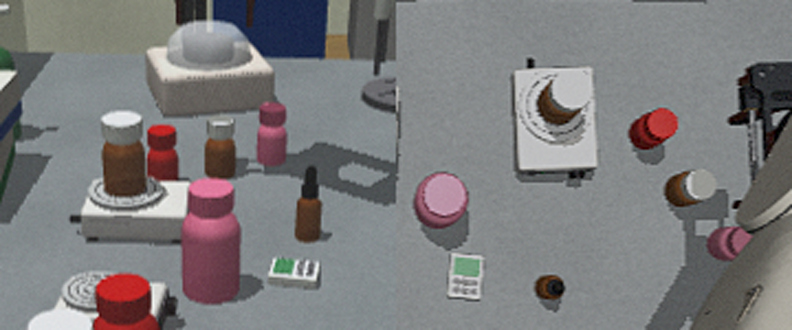

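The medium bottle stands centred on the middle plate (side cap centre (623.8,-259.9) against a plate estimate of about (624,-259)). Now the small one, at crop (697,185), between the red and pink look-alikes.

```bash
python3 -m crank '[{"travel":[-0.1,-0.2,0.2],"turn":0},{"travel":[-0.04,-0.05,0.5],"turn":0},{"travel":[0,0,0.7],"turn":0},{"travel":[0,0,0.5],"turn":0},{"travel":[0,0,0.2],"turn":0}]' 0.5
python3 st.py 508.5 -436 82
```

```text
t: 16.7
ee_pos: [509.9, -431.9, 138.8]
orientation: [2.21, 2.225, 0.037]
ft_force: [-0.4, 0.6, -0.6]
width: 65.9
t 16.7 p [ 509.9 -431.9  138.8] psi 1.578 tilt [ 0.0206  0.013  -0.9997] F [-0.4  0.6 -0.6] w 65.9 q [-0.73  0.6   1.59  0.03  0.94 -0.75]
to go, fractions of 50mm: [-0.096 -0.052  1.134]
```

```bash
python3 -m crank '[{"travel":[-0.09,-0.06,0.2],"turn":0},{"travel":[-0.02,-0.01,0.1],"turn":0}]'
python3 st.py 508.5 -436 82
```

```text
t: 16.9
ee_pos: [506.9, -435.8, 121.8]
orientation: [2.209, 2.229, 0.037]
ft_force: [-0.4, 0.4, 0.8]
width: 65.8
t 16.9 p [ 506.9 -435.8  121.8] psi 1.58 tilt [ 0.0191  0.0145 -0.9997] F [-0.4  0.4  0.8] w 65.8 q [-0.74  0.62  1.6   0.03  0.92 -0.77]
to go, fractions of 50mm: [-0.016  0.017  0.796]
```

```bash
python3 -m crank '[{"travel":[-0.02,0.01,0.3],"turn":0},{"travel":[0,0,0.3],"turn":0},{"travel":[0,0,0.15],"turn":0},{"travel":[0,0,0.03],"turn":0}]'
python3 st.py 508.5 -436 82
```

```text
t: 17.3
ee_pos: [509.1, -437.1, 81.0]
orientation: [2.207, 2.227, 0.037]
ft_force: [0.3, -1.1, -0.7]
width: 66.2
t 17.3 p [ 509.1 -437.1   81. ] psi 1.58 tilt [ 0.0212  0.0127 -0.9997] F [ 0.3 -1.1 -0.7] w 66.2 q [-0.74  0.68  1.61  0.03  0.85 -0.77]
to go, fractions of 50mm: [ 0.022 -0.012 -0.02 ]
```

```bash
python3 -m crank '[{"travel":[0.01,0,-0.02],"turn":0},{"travel":[0.01,0,0],"turn":0},{"travel":[0,0,0],"turn":0},{"travel":[0,0,0],"turn":0},{"travel":[0,0,0],"turn":0}]' -1
python3 st.py 508.5 -436 82
```

```text
t: 17.8
ee_pos: [509.7, -436.5, 83.2]
orientation: [2.205, 2.226, 0.038]
ft_force: [-0.7, 0.2, -1.5]
width: 39.9
t 17.8 p [ 509.7 -436.5   83.2] psi 1.58 tilt [ 0.0226  0.0115 -0.9997] F [-0.7  0.2 -1.5] w 39.9 q [-0.74  0.68  1.61  0.03  0.85 -0.77]
to go, fractions of 50mm: [ 0.011 -0.024  0.024]
```

```bash
python3 -m crank '[{"travel":[0,0,-0.1],"turn":0},{"travel":[0,0,-0.3],"turn":0},{"travel":[0,0,-0.6],"turn":0},{"travel":[0,0,-0.8],"turn":0},{"travel":[0,0,-0.8],"turn":0},{"travel":[0,0,-0.8],"turn":0},{"travel":[0.3,0,-0.4],"turn":0},{"travel":[0.6,0,-0.1],"turn":0},{"travel":[0.8,0,0],"turn":0},{"travel":[0.8,0,0],"turn":0}]'
python3 st.py 619.5 -3 270
```

```text
t: 18.8
ee_pos: [503.7, -315.3, 298.4]
orientation: [2.205, 2.212, 0.039]
ft_force: [0.1, 0.7, -1.4]
width: 39.6
t 18.8 p [ 503.7 -315.3  298.4] psi 1.574 tilt [ 0.0301  0.005  -0.9995] F [ 0.1  0.7 -1.4] w 39.6 q [-0.59  0.31  1.66  0.02  1.15 -0.6 ]
to go, fractions of 50mm: [6.235 2.316 0.668]
```

```bash
python3 -m crank '[{"travel":[0.9,0.25,0],"turn":0},{"travel":[0.9,0.3,0],"turn":0},{"travel":[0.9,0.35,0],"turn":0},{"travel":[0.8,0.35,0],"turn":0},{"travel":[0.8,0.35,0],"turn":0},{"travel":[0.6,0.3,0],"turn":0},{"travel":[0.4,0.2,0.1],"turn":0},{"travel":[0.2,0.1,0.2],"turn":0}]'
python3 st.py 619.5 -3 140
```

```text
t: 19.6
ee_pos: [615.3, -25.5, 302.1]
orientation: [2.195, 2.204, 0.052]
ft_force: [0.1, 0.3, -1.5]
width: 39.4
t 19.6 p [615.3 -25.5 302.1] psi 1.575 tilt [ 0.0452  0.0022 -0.999 ] F [ 0.1  0.3 -1.5] w 39.4 q [-0.06  0.33  1.62  0.01  1.15 -0.07]
to go, fractions of 50mm: [ 0.443 -0.061  3.243]
```

```bash
python3 -m crank '[{"travel":[0.2,0,0.4],"turn":0},{"travel":[0.1,-0.02,0.7],"turn":0},{"travel":[0.05,0,0.8],"turn":0},{"travel":[0,0,0.6],"turn":0},{"travel":[0,0,0.2],"turn":0}]'
python3 st.py 619.5 -3 138
```

```text
t: 20.1
ee_pos: [621.8, -7.4, 166.8]
orientation: [2.19, 2.201, 0.058]
ft_force: [-0.1, 0.6, -1.6]
width: 39.6
t 20.1 p [621.8  -7.4 166.8] psi 1.576 tilt [ 0.0519  0.0011 -0.9987] F [-0.1  0.6 -1.6] w 39.6 q [-0.03  0.49  1.72  0.    0.88 -0.04]
to go, fractions of 50mm: [ 0.087 -0.075  0.572]
```

```bash
python3 -m crank '[{"travel":[0.09,-0.1,0.2],"turn":0},{"travel":[0.02,-0.03,0.15],"turn":0},{"travel":[0,0,0.06],"turn":0}]'
python3 st.py 617 -2.6 139
```

```text
t: 20.4
ee_pos: [615.9, -2.7, 145.8]
orientation: [2.191, 2.2, 0.058]
ft_force: [-0.1, -0.1, -1.7]
width: 39.4
t 20.4 p [615.9  -2.7 145.8] psi 1.575 tilt [ 5.220e-02  8.000e-04 -9.986e-01] F [-0.1 -0.1 -1.7] w 39.4 q [-0.02  0.51  1.75  0.    0.83 -0.03]
to go, fractions of 50mm: [0.001 0.015 0.137]
```

```bash
python3 -m crank '[{"travel":[0,0.01,0.05],"turn":0},{"travel":[0,0,0.03],"turn":0}]'
python3 st.py 617 -2.6 139
python3 - <<'E'
from h import *
for n in('top','side'): cv2.imwrite(f'pics/{n}5.png',imaging.get_image(n))
a=cv2.imread('pics/side5.png')[150:300,150:330];b=cv2.imread('pics/top5.png')[110:260,200:380]
cv2.imwrite('pics/s5c.png',cv2.resize(np.hstack([a,b]),None,fx=2.2,fy=2.2,interpolation=2))
E
```

```text
t: 20.6
ee_pos: [617.7, -2.8, 143.3]
orientation: [2.19, 2.198, 0.061]
ft_force: [-0.2, -0.5, -0.9]
width: 39.5
t 20.6 p [617.7  -2.8 143.3] psi 1.575 tilt [ 5.510e-02  7.000e-04 -9.985e-01] F [-0.2 -0.5 -0.9] w 39.5 q [-0.02  0.51  1.75  0.    0.83 -0.03]
to go, fractions of 50mm: [ 0.004 -0.019  0.085]
```

View pics/s5c.png

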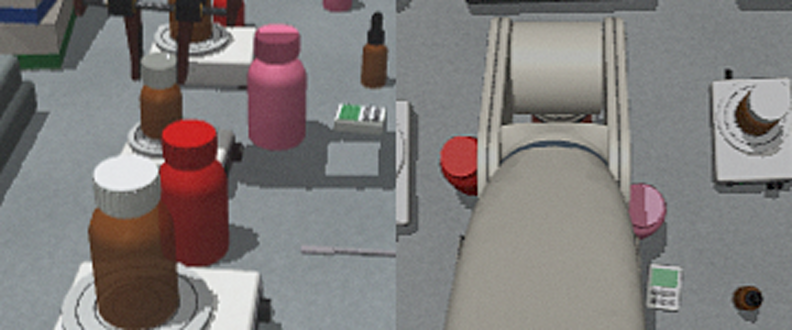

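The side view shows the small bottle at crop (160,95), just above the small plate and close to upright. Lowering to contact.

```bash
python3 -m crank '[{"travel":[0,-0.02,0.06],"turn":0},{"travel":[0,-0.01,0.04],"turn":0}]'
python3 st.py 616.7 -2.6 139
```

```text
t: 20.9
ee_pos: [617.1, -2.9, 139.0]
orientation: [2.189, 2.197, 0.063]
ft_force: [0.2, -0.1, -2.1]
width: 39.5
t 20.9 p [617.1  -2.9 139. ] psi 1.575 tilt [ 5.690e-02  6.000e-04 -9.984e-01] F [ 0.2 -0.1 -2.1] w 39.5 q [-0.02  0.52  1.75  0.    0.82 -0.03]
to go, fractions of 50mm: [ 0.006 -0.008 -0.001]
```

```bash
python3 -m crank '[{"travel":[0,-0.01,0.03],"turn":0}]'
python3 st.py 616.7 -2.6 139
```

```text
t: 21.0
ee_pos: [617.2, -2.9, 137.9]
orientation: [2.188, 2.196, 0.064]
ft_force: [-1.9, -0.8, 12.3]
width: 39.7
t 21.0 p [617.2  -2.9 137.9] psi 1.575 tilt [ 5.800e-02  5.000e-04 -9.983e-01] F [-1.9 -0.8 12.3] w 39.7 q [-0.02  0.52  1.75  0.    0.81 -0.03]
to go, fractions of 50mm: [ 0.007 -0.008 -0.022]
```

```bash
python3 -m crank '[{"travel":[0,0,0],"turn":0},{"travel":[0,0,0],"turn":0},{"travel":[0,0,0],"turn":0},{"travel":[0,0,-0.05],"turn":0},{"travel":[0,0,-0.2],"turn":0},{"travel":[0,0,-0.5],"turn":0},{"travel":[0,0,-0.7],"turn":0},{"travel":[0,0,-0.8],"turn":0},{"travel":[0,0,-0.6],"turn":0},{"travel":[-0.3,-0.1,-0.2],"turn":0},{"travel":[-0.7,-0.2,0],"turn":0},{"travel":[-0.9,-0.2,0],"turn":0},{"travel":[-0.9,-0.2,0],"turn":0},{"travel":[-0.9,-0.2,0],"turn":0},{"travel":[-0.9,0,0],"turn":0},{"travel":[-0.9,0,0],"turn":0},{"travel":[-0.8,0,0],"turn":0},{"travel":[-0.5,0,0],"turn":0},{"travel":[-0.2,0,0],"turn":0},{"travel":[0,0,0],"turn":0}]' 1
python3 st.py
python3 - <<'E'
from h import *
for n in('top','side'): cv2.imwrite(f'pics/{n}6.png',imaging.get_image(n))
for n,thr in(('side',200),('top',180)):
    h=cv2.cvtColor(cv2.imread(f'pics/{n}6.png'),cv2.COLOR_BGR2HSV)
    for nm,p,d in(('L',[593,279.4,193],52),('M',[624,-259,155],52),('S',[619.5,-3,143],40)):
        u,v=proj(n,p).round().astype(int);r=int(d*.32)
        t=((h[...,1]<40)&(h[...,2]>thr)).astype(np.uint8)
        n_,l,s,c=cv2.connectedComponentsWithStats(t);i=l[v,u]
        print(n,nm,u,v,s[i],c[i].round(1),ray(n,c[i],p[2]).round(1),h[v,u])
E
```

```text
t: 23.0
ee_pos: [553.3, -372.2, 291.9]
orientation: [2.19, 2.2, 0.06]
ft_force: [0.0, 0.1, -0.0]
width: 88.0
t 23.0 p [ 553.3 -372.2  291.9] psi 1.576 tilt [ 0.0533  0.0017 -0.9986] F [ 0.   0.1 -0. ] w 88.0 q [-0.62  0.42  1.51  0.04  1.17 -0.64]
side L 206 228 [193 216  32  21 379] [206.9 227.5] [590.7 278.8 193. ] [108   6 228]
side M 235 134 [227 131  17   6  85] [234.6 133.5] [ 623.8 -259.9  155. ] [102   6 226]
side S 221 179 [214 170  16  13 124] [221.4 177.6] [618.6  -9.3 143. ] [102   6 228]
top L 168 170 [ 159  156   46   55 1544] [180.8 184. ] [553.9 245.7 193. ] [ 15   3 188]
top M 370 155 [ 344  146   37   46 1021] [362.4 168.9] [ 587.5 -237.9  155. ] [ 90   1 189]
top S 276 160 [262 153  29  38 631] [275.2 171.9] [587.7  -1.  143. ] [ 90   1 191]
```

View pics/top6.png

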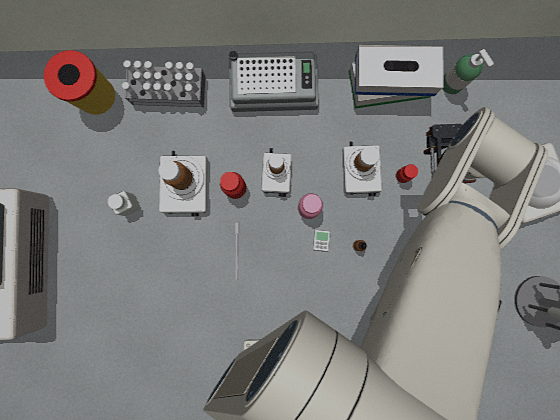

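View pics/side6.png

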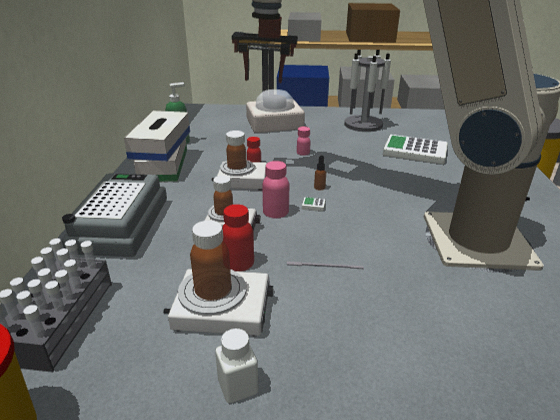

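```bash
python3 - <<'E'
from h import *
rows=[]
for n in('top','side'):
    im=cv2.imread(f'pics/{n}6.png');f=8
    out=[]
    for nm,p,hh,r,rb in(('L',[593,279.4,55],138,26,35),('M',[624,-259,55],100,26,28),('S',[619.5,-3,55],88,20,23)):
        c=proj(n,[p[0],p[1],100]);u0,v0=(c-16).astype(int)
        cr=cv2.resize(im[v0:v0+32,u0:u0+32],None,fx=f,fy=f,interpolation=0)
        for z,rr,col in((55+hh,r,(0,255,0)),(55,rb,(255,255,0))):
            pts=np.array([proj(n,[p[0]+rr*np.cos(a),p[1]+rr*np.sin(a),z]) for a in np.linspace(0,6.28,60)])
            cv2.polylines(cr,[((pts-[u0,v0]+.5)*f).astype(np.int32)],True,col,1)
        out.append(cr)
    rows.append(np.hstack(out))
cv2.imwrite('pics/chk.png',np.vstack(rows))
E
```

```text
(no output)
```

View pics/chk.png

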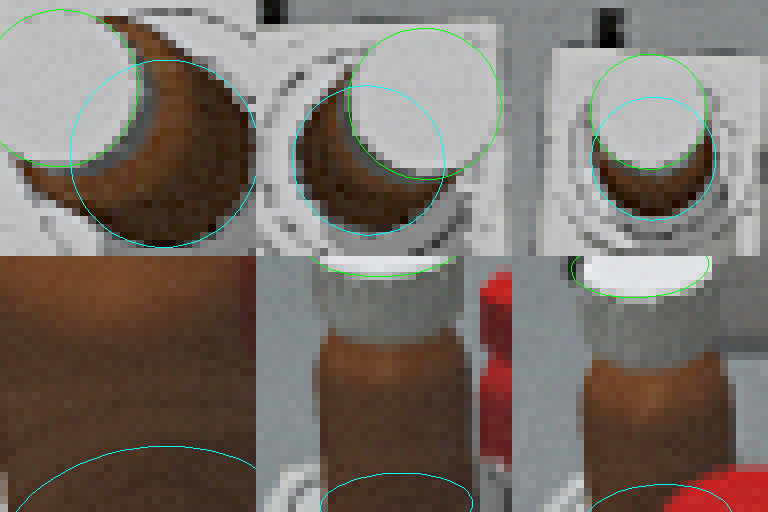

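The overlays on the final pictures match: caps (green) and bases (cyan) drawn at the plate centres fall on the bottles within about 1 px in the top view. The other objects look unmoved.

```bash
python3 -c "
from workcell import workorder
print(workorder.close_job())"
```

```text
the job is handed in; nothing more can be done
None
```

All three amber bottles are on their matching stirrers, placed in the order large, medium, small. I handed the job in at about 23 s on the robot's clock, and it reported no verdict.

**Checks that passed:** In the final pictures all three stand upright. Circles drawn at the plate centres fall on their caps and bases within about 1 px in the top view, roughly 1–3 mm. The red and pink look-alikes and the four bystanders look unmoved by eye; I did not re-measure them. The highest set-down reading was 15 N (about 19 N with the bottle's weight), and the arm is clear above the bench.

**Checks that disagreed or failed:**
- **Camera offset:** the side camera read about 2 mm lower in x than the top camera in most measurements, so I averaged the two.
- **Failed measurements:** the final side-view cap measurement for the small bottle gave y = -9 mm instead of about -3 mm. The automatic top-view cap measurements also failed. In both cases the cap mask probably merged with the white stirrer, so I relied on the overlays instead.
- **Tilt at release:** the tool's tilt drifted while carrying. The large and small bottles leaned about 2° when released and settled flat.

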